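Re-arm the print ejector

ROBOT

A 6-joint arm with a two-finger parallel gripper is mounted at the origin on the work surface. World frame = base frame: x ahead of the robot, y to its left, z up, the work surface at z = 0. Lengths are in m, angles in degrees, forces in N, time in s.
With the tool pointing down it reaches from about 0.3 to 0.75 m from the base axis. Payload 8.5 kg.
Tool frame: the origin (TCP) lies on the centre line of the jaws, within the pads' length; the fingertips stand 11 mm ahead of it and the grasp point (between the pads) lies 8 mm behind it; x points along the fingers, y is the direction in which the jaws open and shut, and the axes are right-handed (so a half turn about x gives the same grasp; the last joint's range is limited). The gripper opens to 85 mm and grips with 20 to 120 N. Pads are 22 mm wide; open, the fingers measure 114 mm over their backs; the gripper's body (76 mm by 85 mm) begins 54 mm behind the grasp point. The pads swing forward as they close: fully open they stand 13 mm farther back than shut.
Start: joints at [-77.538, 21.807, 74.336, -0, 83.858, -12.336], TCP at [0.231, -0.499, 0.242] pointing down, gripper open.
Joint ranges: [-178.18, 178.18], [-50.72, 133.34], [12.68, 142.11], [-81.47, 261.47], [9.98, 163.14], [-165.26, 165.26]. Speed limits (degrees/s): [136.94, 136.94, 180, 180, 180, 180].

INTERFACE

Orientations are given as a 3x3 rotation matrix whose columns are the frame's x, y, z axes.
In Python, from rig import env gives the robot as it stands.
- The arm moves only by the tool carry_out, never from a script. Its argument "motion" is a list that holds one entry, the list of rows, each a list of 7 numbers: the shift along the tool's x, y, z in cm, then the turn, a rotation vector about the tool's x, y, z in rad, then the finger opening in cm, from 0 to 8.54. A call has 1 to 5 rows; each row is the pose to reach, as a shift and turn from the pose commanded when the call began, along the tool's axes at that moment; what a row does not reach only later rows make up. A row lasts 1/12 s, in which the tool goes at most 41.7 mm and 7.16 degrees, less where a joint would pass 70% of its speed; a pose out of reach is approached as far as the arm can. A call with a gripper value outside its range is refused whole. The fingers move at their own pace and stop on an object; "grip_force" is the grip in N (left out, the last holds). Time passes only in rows, so rows that repeat a pose let the fingers close. It gives the time, the measured TCP pose, the force and the opening at its end, in the units of the state.
- env.observe(): the state, without advancing time (a new reading comes with each control period).
- env.get_image(name): name is "side" or "top"; returns a dict with "image" (480x640x3 uint8, red, green, blue), "fov_y" (degrees; the focal length in pixels is half the picture's height over the tangent of half this angle, whatever the lens; pixels are square), "cx", "cy" (the principal point, pixels), "R" (3x3) and "t" (3): a world point X has camera coordinates R X + t. Camera axes: x right, y down, z forward; pixel columns grow to the right and rows downward; lengths in m; the calibration is good to about 2 mm. A picture is of the moment at which its call begins. There is no depth.
- env.close_job(): hands the job in, once; it reports no verdict.
The state is a dict: "time_s": time; "q": joint angles; "qvel": joint speeds; "joint_efforts": joint torques, N m; "position": TCP position; "tool_rot": TCP orientation; "ft_force": force on the tool from outside, world axes, zero at the start; "wrist_torque": the same for the moment, N m; "grip_width": finger opening in m.
Only numpy, scipy, OpenCV 4.12 (cv2) and the standard library are available. Lean on these libraries where they do the work, as an engineer would, in place of code of your own. Each camera call takes 0.05 s, during which the arm holds its last target. There are 200 camera calls.

TASK

Re-arm the sprung print ejector: draw its arm back by the black ball knob until the steel bar at its tip is past the catch's hook, press the arm down so the bar sits behind and under the hook, then ease it forward until the hook holds it, and let go. The catch is a hair trigger: feel your way and do not tip it down far enough to trip, never let the arm fly back, and leave the print and the other things around it where they are.

Things in the scene. Friction and masses are not known exactly. Their poses are not given: they have to be found in the camera images.
- ejector: Aluminium base plate, 260 x 200 x 8 mm, fixed to the bench, with a steel pivot post, a sprung white arm and a steel catch. Origin: on the bench under the arm's pivot axis; z up, x along the plate from pivot to catch (plate from x = -40 to 220 mm, y = -100 to 100 mm), y the way the arm is drawn. At rest the arm points 0.85 rad clockwise (from above) of the x axis.
- bar (a point): Point on the level round steel bar (8 mm thick) at the tip of the white arm, 175 mm out from the pivot axis, 58 mm above the bench while raised. The bar reaches from 150 to 209 mm out; the arm's beam, 16 mm wide and 10 mm thick, is at the same height inside that. This is the part that goes under the catch's hook.
- knob (a point): Centre of the black ball knob, 26 mm in diameter, on a 10 mm stem on the arm, 120 mm out from the pivot axis. The centre is 93 mm above the bench while raised, the ball's top 106 mm, the arm's beam below it 63 mm. Grip it from above across its middle, the fingertips staying above the beam.
- catch_place (a point): Mean place of the foot of the catch's hook: 175 mm out, 13 mm to -y of the plate's x axis, 38 mm up. The steel catch: a floor, top 30 mm up; on it a hook 10 mm wide and 16 mm tall leaning 32 deg to +y, and 23 mm further to +y a 10 mm wide back plate reaching 66 mm up. The real catch is clamped up to 30 mm either way along y from here; this is not measured: feel for the back plate.
- pivot (a point): On the arm's vertical pivot axis, 58 mm above the bench, at the height of the arm's own tilt axis. Drawn back raised, the bar clears the hook by about 6 mm and stops at the back plate. Hook lip and back plate leave the bar 6 mm of play: it goes down in that gap, at most 4 mm forward of touching the back plate. Hanging in the hook it is about 12 to 14 mm forward of the back plate.
- swing (a joint): Angle of the arm about its vertical pivot: 0 at rest, growing as it is drawn (anticlockwise from above); 0.85 rad is along the ejector's x. A spring pulls it to rest: 4.6 N at the knob at rest, 6.3 N when drawn. The bar hangs in the hook somewhere from 0.63 to 1.00 and touches the back plate about 0.07 rad later (0.70 to 1.07).
- dip (a joint): Downward tilt of the arm at its pivot: 0 raised (sprung, about 2 N at the knob), growing as it is pressed down (about 3 N at 0.13). The bar meets the catch's floor at about 0.138, which is 16 mm down at the knob, and is under the hook's lip from about 0.08.
- catch (a joint): Tilt of the catch's rocker: 0 set, held by a light spring; above 0.10 it is tripped. Pressing the bar on its floor or hook top tips it from 2.3 N at the bar, trips at 3.8 N, 5 mm down. Pushing the raised bar on its back plate tips it from 3.8 N, trips at 6.3 N, 3 mm further. Forces at the knob are 1.45 times these. The bar's forward pull on the hook does not tip it.
- print: A finished white print standing upright on the build plate beyond the arm: rounded block 36 x 110 x 62 mm with a hand recess in one long side. Origin under its centre. Leave alone.
- spool: Black filament spool lying flat, 170 mm diameter, 58 mm tall; origin under its centre. Leave alone.
- scraper: Plate scraper lying flat: black handle (towards its -x) and thin steel blade, 210 mm long; origin under its middle. Leave alone.
- glue: Small upright glue bottle, 32 mm diameter, 100 mm tall; origin under its centre. Leave alone.

How it is judged (in metres and radians):
On the way:
1. the arm has been drawn well back (value of joint swing above 0.55 rad), for 0.2 s.
At the end, for the whole second after the job is handed in: The arm hangs in the catch by itself: swing above 0.58 rad, dip above 0.05 rad, the catch untipped (below 0.05 rad), and the arm at rest (below 0.1 rad/s) (value of joint swing above 0.58 rad and value of joint dip above 0.05 rad and value of joint catch below 0.05 rad and velocity of joint swing between -0.1 and 0.1 rad/s); the robot touches nothing.
It fails at once if the catch is tripped (tipped by more than 0.10 rad) (value of joint catch above 0.1 rad).
It fails at once if the arm flies back (faster than 8 rad/s) (velocity of joint swing below -8 rad/s).
It fails at once if the print, spool, scraper or glue bottle is moved by more than 20 mm (distance of any of print, spool, scraper, glue from where it was at the start of the episode above 0.02 m).
It also fails if it takes over 64 s, if anything falls off the work surface, if the arm or the gripper's body presses on something with over 40 N, if the wrist force passes 120 N, or if a joint passes its speed limit or range.

## Working session

There is one attempt and no reset: what is moved stays moved. The work goes in short steps, Python scripts to look and compute and a tool call to move; the robot and the scene stay as the last step left them, time stands still between calls to the robot, and variables do not carry over. Pictures are saved under pics/ and viewed, on a budget of 10 in all, crops included, one or two more only if the job needs it, and the job is handed in when it is done.

Besides the shell and the picture viewer there is one more tool, called after "Request:" by a JSON object that holds its "op" and its "data". carry_out: Moves the arm, as the interface text tells. Its arguments: {"type":"object","properties":{"motion":{"type":"array","items":{"type":"array","items":{"type":"array","items":{"type":"number"}}}},"grip_force":{"type":"number"}},"required":["motion"]}

```bash
mkdir -p pics; cat > h.py <<'E'
import numpy as np,cv2
from rig import env
def ray(c,u,v):
    f=240/np.tan(np.radians(c["fov_y"])/2); R=np.array(c["R"]);t=np.array(c["t"])
    d=R.T@np.array([(u-c["cx"])/f,(v-c["cy"])/f,1]); return -R.T@t,d
def onz(c,u,v,z):
    o,d=ray(c,u,v); return o+d*(z-o[2])/d[2]
def proj(c,X):
    f=240/np.tan(np.radians(c["fov_y"])/2); p=np.array(c["R"])@np.array(X)+np.array(c["t"]); return np.round([c["cx"]+f*p[0]/p[2],c["cy"]+f*p[1]/p[2]],1)
def save(n,name):
    c=env.get_image(n); cv2.imwrite(f"pics/{name}.png",c["image"][:,:,::-1]); return c
E
python3 - <<'E'
from h import *
for n in("top","side"):
    c=save(n,n+"0"); print(n,c["fov_y"],c["cx"],c["cy"],np.round(c["R"],3).tolist(),np.round(c["t"],3))
s=env.observe(); print({k:np.round(v,3).tolist() for k,v in s.items()})
E
ls
```

```text
top 57.53335993834024 320.5763913180155 234.14122199254663 [[-0.027, -1.0, 0.011], [-0.999, 0.027, -0.037], [0.037, -0.012, -0.999]] [-0.005  0.576  1.053]
side 54.08715126507467 320.209062447365 236.16405047628373 [[-0.993, -0.112, 0.018], [-0.087, 0.642, -0.762], [0.074, -0.758, -0.648]] [0.566 0.144 1.067]
{'time_s': 0.1, 'q': [-77.541, 21.838, 74.378, 0.002, 83.856, -12.336], 'qvel': [-0.0, -0.113, 0.006, 0.016, -0.118, 0.108], 'joint_efforts': [0.006, -44.922, -23.166, -0.0, 0.004, 0.0], 'position': [0.231, -0.499, 0.242], 'tool_rot': [[-0.0, 0.419, -0.908], [0.001, -0.908, -0.419], [-1.0, -0.001, -0.0]], 'ft_force': [-0.659, -0.547, 0.58], 'wrist_torque': [0.006, 0.024, -0.021], 'grip_width': 0.086}
h.py
pics
```

View pics/top0.png

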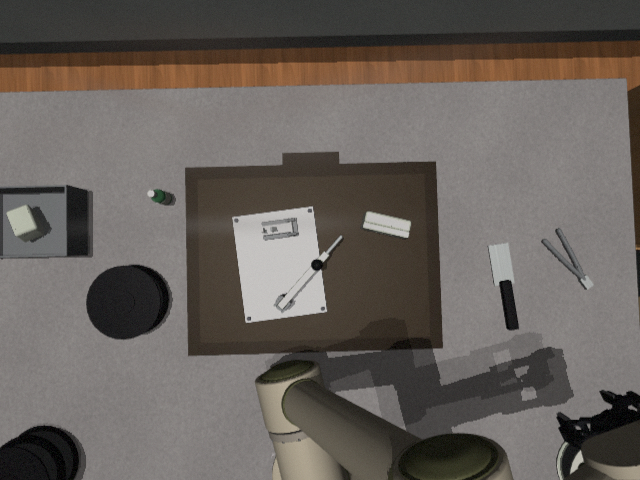

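View pics/side0.png

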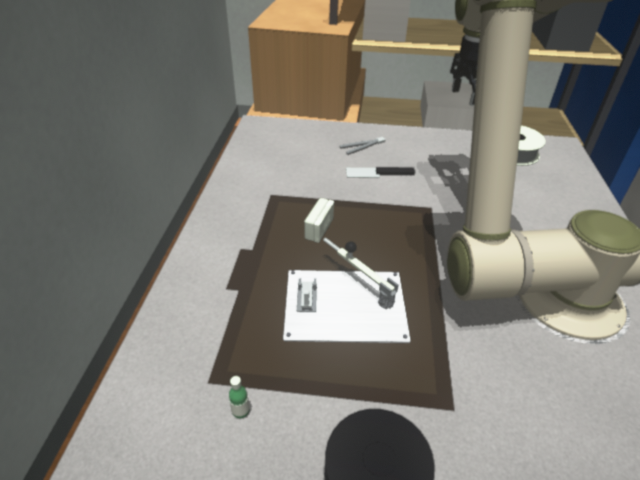

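The top view shows the white plate (corners about 234,216 / 313,208 / 326,313 / 247,322), the pivot near (281,303), the black knob near (317,265), the bar tip near (342,237), the catch near (280,229) and the print near (387,224). The side view agrees.

```bash
cat > m.py <<'E'
from h import *
c=env.get_image("top"); im=c["image"]
m=(im.min(2)>170).astype(np.uint8); m[:, :225]=0;m[:,335:]=0;m[:200]=0;m[330:]=0
# plate edges in world from mask, restricted to largest comp
n,l,st,ce=cv2.connectedComponentsWithStats(m); k=1+np.argmax(st[1:,4])
cs,_=cv2.findContours((l==k).astype(np.uint8),cv2.RETR_EXTERNAL,cv2.CHAIN_APPROX_NONE)
W=np.array([onz(c,u,v,.008)[:2] for u,v in cs[0][:,0]+0.0])
r=cv2.minAreaRect((W*1000).astype(np.float32)); print(r, cv2.boxPoints(r))
for u,v in [(233.5,216),(313,207.5),(326.5,313),(247,322)]: print(onz(c,u,v,.008))
print("knob",)
b=(im.max(2)<40).astype(np.uint8)[255:276,305:328]; M=cv2.moments(b,True); u,v=305+M["m10"]/M["m00"],255+M["m01"]/M["m00"]; print(u,v,M["m00"],onz(c,u,v,.093))
s=env.get_image("side"); b=(s["image"].max(2)<40).astype(np.uint8)[238:256,340:360]; M=cv2.moments(b,True);us,vs=340+M["m10"]/M["m00"],238+M["m01"]/M["m00"]
print("side",us,vs,M["m00"],onz(s,us,vs,.093))
print("pivot",onz(c,281,303,.07),"tip",onz(c,342,237,.058))
t=cv2.resize(im[190:330,220:420],None,fx=4,fy=4,interpolation=cv2.INTER_CUBIC); cv2.imwrite("pics/crop.png",t[:,:,::-1])
E
python3 m.py
```

```text
((508.6728515625, 62.128326416015625), (255.6654815673828, 238.0006866455078), 6.122721195220947) [[368.87692  166.81543 ]
 [394.2617   -69.82764 ]
 [648.46875  -42.558777]
 [623.084    194.08429 ]]
[0.62593875 0.19005901 0.008     ]
[ 0.64166717 -0.00419197  0.008     ]
[ 0.38446667 -0.03009122  0.008     ]
[0.3683911  0.16259073 0.008     ]
knob
316.98936170212767 264.51063829787233 94.0 [ 0.50507901 -0.00999648  0.093     ]Traceback (most recent call last):
  File "m.py", line 12, in <module>
    s=env.get_image("side"); b=(s["image"].max(2)<40).astype(np.uint8)[238:256,340:360]; M=cv2.moments(b,True);us,vs=340+M["m10"]/M["m00"],238+M["m01"]/M["m00"]
                                                                                                                         ~~~~~~~~^~~~~~~~~
ZeroDivisionError: float division by zero
```

```bash
python3 - <<'E'
from h import *
a=env.get_image("top")["image"][195:325,225:350]; b=env.get_image("side")["image"][235:345,280:410]
f=lambda t:cv2.resize(t,(400,400*t.shape[0]//t.shape[1]),interpolation=cv2.INTER_CUBIC)
a,b=f(a),f(b); o=np.zeros((max(len(a),len(b)),800,3),np.uint8); o[:len(a),:400]=a;o[:len(b),400:]=b
cv2.imwrite("pics/crop.png",o[:,:,::-1]); print(a.shape,b.shape)
E
```

```text
(416, 400, 3) (338, 400, 3)
```

View pics/crop.png

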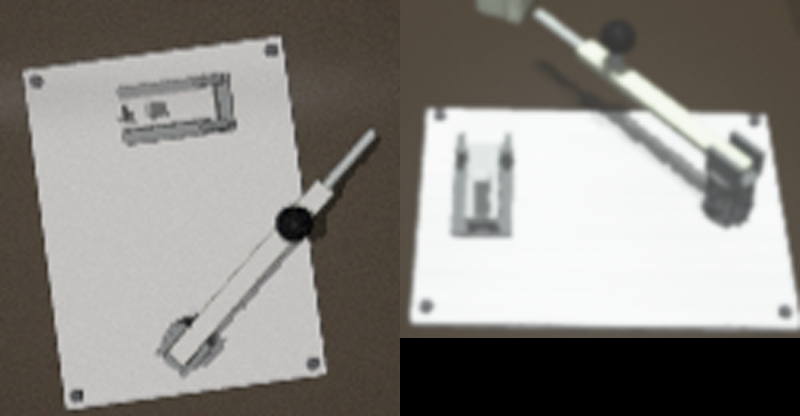

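```bash
cat >> h.py <<'E'
A=np.radians(5.4); O=np.array([.4154,.0711]); RE=np.array([[np.cos(A),-np.sin(A)],[np.sin(A),np.cos(A)]])
def ej(P): return RE.T@(np.array(P)[:2]-O)
def knob(sw,r=.12):
    a=A-.85+sw; return O+r*np.array([np.cos(a),np.sin(a)])
def rows(xy,z,yaw):
    """numbers for a move from present pose: xy world, z, yaw(deg) of tool y mod 180"""
    s=env.observe(); R=np.array(s["tool_rot"]); p=np.array(s["position"]); y0=np.degrees(np.arctan2(R[1,1],R[0,1]))
    d=(yaw-y0+90)%180-90
    return np.round(100*R.T@(np.array([*xy,z])-p),2),"turn x",np.round(-np.radians(d),3)
E
python3 - <<'E'
from h import *
c=env.get_image("top"); g=lambda x,y,z:print((x,y,z),np.round(1000*ej(onz(c,225+x/3.2,195+y/3.2,z)),1))
g(134,113,.066); g(120,113,.066); g(168,110,.038); g(150,110,.05); g(158,110,.054);g(294,222,.093);g(185,355,.058);g(372,132,.058)
print(rows(knob(0)+.001,.16,46.7), knob(0))
E
```

```text
(134, 113, 0.066) [172.9  16. ]
(120, 113, 0.066) [174.1  25.9]
(168, 110, 0.038) [173.7  -6.3]
(150, 110, 0.05) [174.6   5.8]
(158, 110, 0.054) [173.7  -0.4]
(294, 222, 0.093) [ 82. -89.]
(185, 355, 0.058) [-4.6  0.7]
(372, 132, 0.058) [ 138.8 -153.1]
(array([  8.23, -32.94, -45.3 ]), 'turn x', np.float64(1.189)) [ 0.5027307  -0.01120036]
```

The crop shows the hook near (158,110) and the back plate near (127,113) in crop pixels. The back plate's front face is then at about y = 16 mm in the ejector frame, so contact should come near swing 0.90.

Request:
{"op": "carry_out", "data": {"motion": [[[0.55,-2.2,-3.02,0,0,0,8],[1.1,-4.4,-6.04,0,0,0,8],[1.65,-6.6,-9.06,0,0,0,8],[2.2,-8.8,-12.08,0,0,0,8],[2.74,-11,-15.1,0,0,0,8]]]}}

```text
time_s: 0.77
position: [0.3221, -0.3345, 0.2147]
tool_rot: [[0.0, 0.419, -0.908], [-0.0, -0.908, -0.419], [-1.0, 0.0, -0.0]]
ft_force: [0.9, -0.5, -0.2]
grip_width: 0.0801
```

Request:
{"op": "carry_out", "data": {"motion": [[[0.55,-2.2,-3.02,0,0,0,8],[1.1,-4.4,-6.04,0,0,0,8],[1.65,-6.6,-9.06,0,0,0,8],[2.2,-8.8,-12.08,0,0,0,8],[2.74,-11,-15.1,0,0,0,8]]]}}

```text
time_s: 1.18
position: [0.4131, -0.1712, 0.1875]
tool_rot: [[0.0, 0.419, -0.908], [-0.0, -0.908, -0.419], [-1.0, 0.0, -0.0]]
ft_force: [1.2, -0.3, 0.2]
grip_width: 0.0801
```

Request:
{"op": "carry_out", "data": {"motion": [[[0.55,-2.2,-3.02,0,0,0,8],[1.1,-4.4,-6.04,0,0,0,8],[1.65,-6.6,-9.06,0,0,0,8],[2.2,-8.8,-12.08,0,0,0,8],[2.74,-11,-15.1,0,0,0,8]]]}}

```text
time_s: 1.6
position: [0.5041, -0.0078, 0.1599]
tool_rot: [[0.0, 0.42, -0.908], [-0.0, -0.908, -0.42], [-1.0, 0.0, -0.0]]
ft_force: [0.6, -1.1, 0.7]
grip_width: 0.0803
```

Request:
{"op": "carry_out", "data": {"motion": [[[0,0,0,0.12,0,0,7],[0,0,0,0.24,0,0,7],[0,0,0,0.36,0,0,7],[0,0,0,0.48,0,0,7],[0,0,0,0.6,0,0,7]]]}}

```text
time_s: 2.02
position: [0.5035, -0.0096, 0.1601]
tool_rot: [[-0.0, -0.172, -0.985], [0.0, -0.985, 0.172], [-1.0, -0.0, 0.0]]
ft_force: [1.0, -0.5, 0.2]
grip_width: 0.07
```

Request:
{"op": "carry_out", "data": {"motion": [[[0,0,0,0.12,0,0,7],[0,0,0,0.24,0,0,7],[0,0,0,0.36,0,0,7],[0,0,0,0.48,0,0,7],[0,0,0,0.59,0,0,7]]]}}

```text
time_s: 2.43
position: [0.5035, -0.0097, 0.1601]
tool_rot: [[0.0, -0.691, -0.723], [0.0, -0.723, 0.691], [-1.0, -0.0, -0.0]]
ft_force: [-0.3, -0.5, -0.3]
grip_width: 0.07
```

```bash
python3 - <<'E'
from h import *
s=env.observe(); print(s["time_s"],s["position"],np.round(s["tool_rot"],3).tolist(),s["ft_force"],s["q"])
print(rows([.505,-.010],.086,46.7))
i=save("side","s1")["image"]; t=cv2.resize(i[150:310,270:470],None,fx=4,fy=3.75); t=cv2.resize(i[160:310,270:470],None,fx=4,fy=4,interpolation=cv2.INTER_CUBIC); cv2.imwrite("pics/s1.png",t[:,:,::-1])
E
```

```text
2.4333 [ 0.50350072 -0.00972086  0.16013748] [[0.0, -0.691, -0.723], [0.0, -0.723, 0.691], [-1.0, -0.0, -0.0]] [-0.34739801 -0.54904097 -0.30419987] [-1.45991127e+01  2.17872969e+01  8.92762610e+01  6.36666252e-04
  6.89360911e+01  1.19129254e+02]
(array([ 7.41, -0.08, -0.13]), 'turn x', np.float64(-0.007))
```

View pics/s1.png

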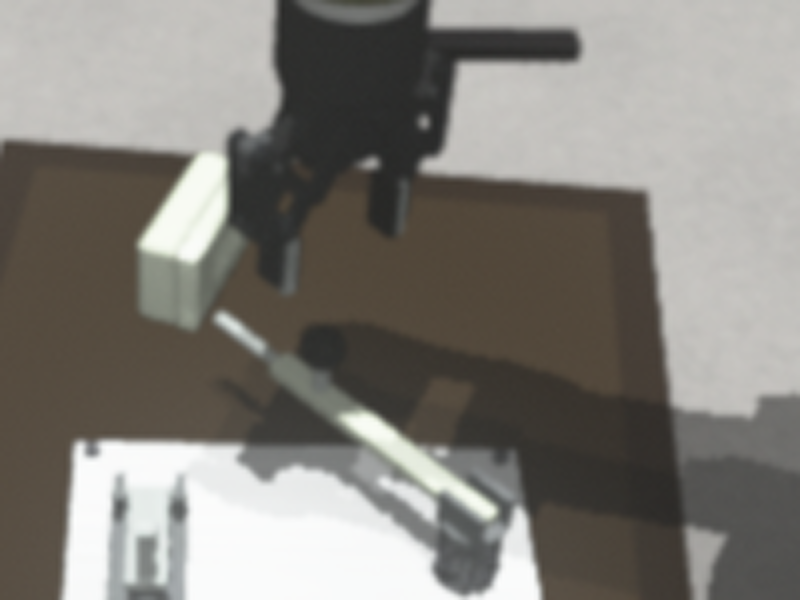

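The side view shows the open fingers centred above the knob (knob at crop 322,347), straddling the beam and clear of the print. I'll descend and grip.

Request:
{"op": "carry_out", "data": {"motion": [[[1.5,-0.1,-0.1,0,0,0,6.5],[3.2,-0.1,-0.1,0,0,0,6],[5,-0.1,-0.1,0,0,0,6],[6.5,-0.1,-0.1,0,0,0,6],[7.4,-0.1,-0.1,0,0,0,6]]]}}

```text
time_s: 2.9
position: [0.5044, -0.0096, 0.0847]
tool_rot: [[-0.002, -0.685, -0.728], [0.0, -0.728, 0.685], [-1.0, 0.001, 0.002]]
ft_force: [0.2, -0.4, 0.3]
grip_width: 0.0602
```

Request:
{"op": "carry_out", "data": {"motion": [[[0,0,0,0,0,0,4],[0,0,0,0,0,0,3],[0,0,0,0,0,0,2],[0,0,0,0,0,0,1.5],[0,0,0,0,0,0,1.5]]], "grip_force": 35}}

```text
time_s: 3.32
position: [0.5055, -0.0097, 0.087]
tool_rot: [[0.002, -0.687, -0.727], [-0.0, -0.727, 0.687], [-1.0, -0.001, -0.002]]
ft_force: [1.8, 1.0, 0.8]
grip_width: 0.0237
```

Request:
{"op": "carry_out", "data": {"motion": [[[0,0,0,0,0,0,1.5],[0,0,0,0,0,0,1.5],[0,0,0,0,0,0,1.5],[0,0,0,0,0,0,1.5]]]}}

```text
time_s: 3.65
position: [0.5055, -0.0099, 0.0865]
tool_rot: [[0.002, -0.687, -0.727], [-0.0, -0.727, 0.687], [-1.0, -0.001, -0.001]]
ft_force: [4.2, 0.4, 2.2]
grip_width: 0.0235
```

```bash
python3 - <<'E'
from h import *
T=env.get_image("top");S=env.get_image("side");a=T["image"][215:315,265:365]; b=S["image"][185:305,310:430]
f=lambda t:cv2.resize(t,(400,400),interpolation=cv2.INTER_CUBIC)
cv2.imwrite("pics/c2.png",np.hstack([f(a),f(b)])[:,:,::-1]); s=env.observe();print(s["ft_force"],s["position"],s["grip_width"],s["wrist_torque"])
print((proj(S,[.505,-.01,.093])-[310,185])*400/120)
E
```

```text
[ 5.21271455 -0.6384623   2.37246147] [ 0.50551072 -0.00987232  0.08646545] 0.02384554283401658 [-0.04238371 -0.65227777 -0.09970043]
[134.33333333 205.        ]
```

View pics/c2.png

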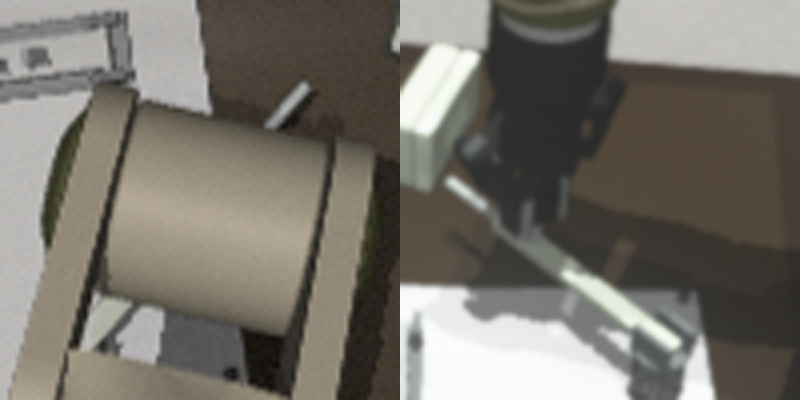

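The fingers are around the knob and clear of the print. I'll draw along the arc.

Request:
{"op": "carry_out", "data": {"motion": [[[0,-0.24,0,-0.02,0,0,1.5],[0,-0.48,0.01,-0.04,0,0,1.5],[0,-0.72,0.02,-0.06,0,0,1.5],[0,-0.96,0.04,-0.08,0,0,1.5],[0,-1.2,0.06,-0.1,0,0,1.5]]]}}

```text
time_s: 4.17
position: [0.5129, -0.0011, 0.0862]
tool_rot: [[0.0, -0.609, -0.793], [-0.001, -0.793, 0.609], [-1.0, 0.001, -0.001]]
ft_force: [2.3, -5.8, 3.6]
grip_width: 0.024
```

Request:
{"op": "carry_out", "data": {"motion": [[[0,-0.48,0.01,-0.04,0,0,1.5],[0,-0.96,0.04,-0.08,0,0,1.5],[0,-1.43,0.09,-0.12,0,0,1.5],[0,-1.91,0.15,-0.16,0,0,1.5],[0,-2.38,0.24,-0.2,0,0,1.5]]]}}

```text
time_s: 4.58
position: [0.5257, 0.0193, 0.0862]
tool_rot: [[0.0, -0.439, -0.899], [-0.001, -0.899, 0.439], [-1.0, 0.001, -0.001]]
ft_force: [3.3, -5.3, 3.3]
grip_width: 0.024
```

```bash
cat >> h.py <<'E'
def st():
    s=env.observe(); p=np.array(s["position"]); g=p[:2]-O; a=np.arctan2(g[1],g[0]); t=np.array([-np.sin(a),np.cos(a)]); r=np.array([np.cos(a),np.sin(a)]); F=np.array(s["ft_force"])
    R=np.array(s["tool_rot"]); print("t",round(s["time_s"],2),"r mm",round(1000*np.hypot(*g),1),"swing",round(a-A+.85,4),"z",round(p[2]*1000,1),"Ft,Fr,Fz",np.round([F[:2]@t,F[:2]@r,F[2]],1),"w",round(s["grip_width"]*1000,1),"yawerr",round(np.degrees(np.arctan2(-R[1,1],-R[0,1])-a)-90,1))
E
python3 -c "
from h import *
st()"
```

```text
t 4.58 r mm 121.9 swing 0.3171 z 86.2 Ft,Fr,Fz [-3.4  5.2  3.3] w 24.0 yawerr -0.9
```

Request:
{"op": "carry_out", "data": {"motion": [[[0,-0.48,-0.04,-0.04,0,0,1.5],[0,-0.96,-0.03,-0.08,0,0,1.5],[0,-1.43,0.01,-0.12,0,0,1.5],[0,-1.91,0.05,-0.16,0,0,1.5],[0,-2.38,0.12,-0.2,0,0,1.5]]]}}

```text
time_s: 5.0
position: [0.5343, 0.0416, 0.0859]
tool_rot: [[-0.002, -0.252, -0.968], [-0.001, -0.968, 0.252], [-1.0, 0.001, 0.002]]
ft_force: [-0.6, -3.0, 2.4]
grip_width: 0.0238
```

```bash
python3 -c "
from h import *
st()"
```

```text
t 5.0 r mm 122.5 swing 0.5125 z 85.9 Ft,Fr,Fz [-3.1  0.2  2.4] w 23.8 yawerr -0.6
```

Request:
{"op": "carry_out", "data": {"motion": [[[0,-0.48,0.01,-0.04,0,0,1.5],[0,-0.96,0.04,-0.08,0,0,1.5],[0,-1.43,0.08,-0.12,0,0,1.5],[0,-1.91,0.15,-0.16,0,0,1.5],[0,-2.38,0.22,-0.2,0,0,1.5]]]}}

```text
time_s: 5.42
position: [0.5382, 0.0652, 0.0858]
tool_rot: [[-0.002, -0.055, -0.999], [-0.001, -0.999, 0.055], [-1.0, 0.001, 0.002]]
ft_force: [-0.5, -4.0, 1.4]
grip_width: 0.0239
```

```bash
python3 - <<'E'
from h import *
st()
T=env.get_image("top");S=env.get_image("side");a=T["image"][205:305,235:335]; b=S["image"][215:315,285:385]
f=lambda t:cv2.resize(t,(400,400),interpolation=cv2.INTER_CUBIC)
cv2.imwrite("pics/c3.png",np.hstack([f(a),f(b)])[:,:,::-1])
E
```

```text
t 5.42 r mm 123.0 swing 0.7077 z 85.8 Ft,Fr,Fz [-4.  -0.3  1.4] w 23.9 yawerr -0.4
```

View pics/c3.png

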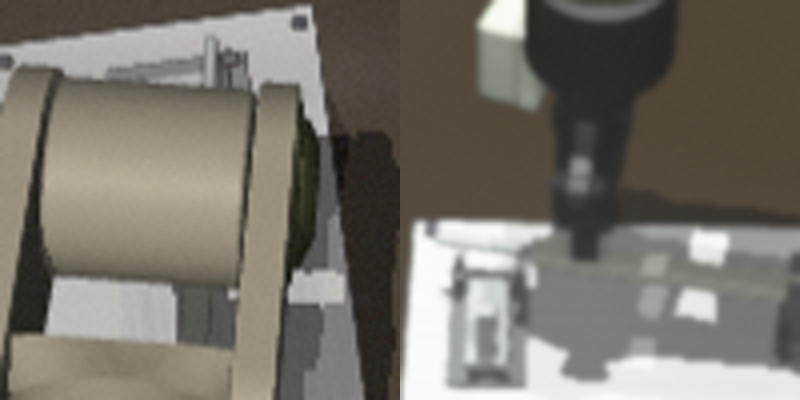

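```bash
python3 - <<'E'
from h import *
c=env.get_image("top")
for u,v in[(287.5,216),(287.6,226)]: print(np.round(1000*ej(onz(c,u,v,.058)),1))
st()
E
```

```text
[200.7 -34.7]
[177.5 -32.1]
t 5.57 r mm 123.0 swing 0.7075 z 85.8 Ft,Fr,Fz [-2.4  1.1  1.6] w 23.9 yawerr -0.5
```

Request:
{"op": "carry_out", "data": {"motion": [[[0,-0.24,0,-0.02,0,0,1.5],[0,-0.48,0.01,-0.04,0,0,1.5],[0,-0.72,0.02,-0.06,0,0,1.5],[0,-0.96,0.04,-0.08,0,0,1.5],[0,-1.2,0.06,-0.1,0,0,1.5]]]}}

```text
time_s: 5.98
position: [0.5384, 0.0774, 0.086]
tool_rot: [[-0.001, 0.045, -0.999], [-0.0, -0.999, -0.045], [-1.0, 0.0, 0.001]]
ft_force: [-0.9, -3.9, 1.7]
grip_width: 0.0237
```

```bash
python3 -c "
from h import *
st()"
```

```text
t 5.98 r mm 123.2 swing 0.8071 z 86.0 Ft,Fr,Fz [-3.8 -1.1  1.7] w 23.7 yawerr -0.4
```

Request:
{"op": "carry_out", "data": {"motion": [[[0,-0.2,0,-0.017,0,0,1.5],[0,-0.4,0.01,-0.034,0,0,1.5],[0,-0.6,0.02,-0.051,0,0,1.5],[0,-0.8,0.03,-0.068,0,0,1.5],[0,-1,0.04,-0.085,0,0,1.5]]]}}

```text
time_s: 6.4
position: [0.5377, 0.0875, 0.086]
tool_rot: [[-0.001, 0.129, -0.992], [0.0, -0.992, -0.129], [-1.0, -0.0, 0.001]]
ft_force: [-3.2, -3.7, 1.5]
grip_width: 0.0237
```

Request:
{"op": "carry_out", "data": {"motion": [[[0,0,0,0,0,0,1.5],[0,0,0,0,0,0,1.5]]]}}

```text
time_s: 6.57
position: [0.5377, 0.0873, 0.086]
tool_rot: [[-0.001, 0.128, -0.992], [0.0, -0.992, -0.128], [-1.0, -0.0, 0.001]]
ft_force: [-2.8, -2.8, 1.6]
grip_width: 0.0237
```

```bash
python3 -c "
from h import *
st()"
```

```text
t 6.57 r mm 123.4 swing 0.8877 z 86.0 Ft,Fr,Fz [-2.4 -3.1  1.6] w 23.7 yawerr -0.2
```

Request:
{"op": "carry_out", "data": {"motion": [[[0,-0.1,0.05,-0.008,0,0,1.5],[0,-0.2,0.08,-0.016,0,0,1.5],[0,-0.2,0.08,-0.016,0,0,1.5]]]}}

```text
time_s: 6.82
position: [0.5373, 0.0892, 0.0864]
tool_rot: [[0.001, 0.144, -0.99], [-0.0, -0.99, -0.144], [-1.0, 0.0, -0.001]]
ft_force: [0.5, -3.2, 1.7]
grip_width: 0.0241
```

Request:
{"op": "carry_out", "data": {"motion": [[[0,-0.1,0.01,-0.008,0,0,1.5],[0,-0.1,0.01,-0.008,0,0,1.5],[0,-0.1,0.01,-0.008,0,0,1.5]]]}}

```text
time_s: 7.07
position: [0.5372, 0.0901, 0.0864]
tool_rot: [[0.001, 0.151, -0.988], [-0.0, -0.988, -0.151], [-1.0, 0.0, -0.001]]
ft_force: [1.9, -2.6, 1.7]
grip_width: 0.0239
```

```bash
python3 -c "
from h import *
st()"
```

```text
t 7.07 r mm 123.3 swing 0.9104 z 86.4 Ft,Fr,Fz [-2.8  1.5  1.7] w 23.9 yawerr -0.2
```

Request:
{"op": "carry_out", "data": {"motion": [[[0,-0.1,0.02,-0.008,0,0,1.5],[0,-0.1,0.02,-0.008,0,0,1.5],[0,-0.1,0.02,-0.008,0,0,1.5]]]}}

```text
time_s: 7.32
position: [0.537, 0.091, 0.0864]
tool_rot: [[0.002, 0.159, -0.987], [-0.0, -0.987, -0.159], [-1.0, 0.0, -0.002]]
ft_force: [4.3, -2.9, 3.4]
grip_width: 0.0238
```

Request:
{"op": "carry_out", "data": {"motion": [[[0,-0.1,0.02,-0.008,0,0,1.5],[0,-0.1,0.02,-0.008,0,0,1.5],[0,-0.1,0.02,-0.008,0,0,1.5]]]}}

```text
time_s: 7.57
position: [0.5368, 0.092, 0.0865]
tool_rot: [[0.002, 0.167, -0.986], [0.0, -0.986, -0.167], [-1.0, 0.0, -0.002]]
ft_force: [5.3, -2.4, 3.1]
grip_width: 0.0236
```

Request:
{"op": "carry_out", "data": {"motion": [[[0,-0.1,-0.05,-0.008,0,0,1.5],[0,-0.1,-0.05,-0.008,0,0,1.5],[0,-0.1,-0.05,-0.008,0,0,1.5]]]}}

```text
time_s: 7.82
position: [0.5367, 0.0931, 0.0863]
tool_rot: [[0.001, 0.175, -0.985], [-0.0, -0.985, -0.175], [-1.0, 0.0, -0.001]]
ft_force: [4.0, -2.8, 2.3]
grip_width: 0.0239
```

Request:
{"op": "carry_out", "data": {"motion": [[[0,-0.1,-0.04,-0.008,0,0,1.5],[0,-0.1,-0.04,-0.008,0,0,1.5],[0,-0.1,-0.04,-0.008,0,0,1.5]]]}}

```text
time_s: 8.07
position: [0.5366, 0.0942, 0.0861]
tool_rot: [[0.0, 0.183, -0.983], [-0.0, -0.983, -0.183], [-1.0, 0.0, -0.0]]
ft_force: [4.3, -4.1, 3.5]
grip_width: 0.0237
```

```bash
python3 -c "
from h import *
st()"
```

```text
t 8.07 r mm 123.3 swing 0.9439 z 86.1 Ft,Fr,Fz [-4.9  3.5  3.5] w 23.7 yawerr -0.2
```

Request:
{"op": "carry_out", "data": {"motion": [[[0,0,-0.05,0,0,0,1.5],[0,0,-0.05,0,0,0,1.5],[0,0,-0.05,0,0,0,1.5]]]}}

```text
time_s: 8.32
position: [0.5367, 0.0942, 0.0859]
tool_rot: [[-0.001, 0.183, -0.983], [-0.0, -0.983, -0.183], [-1.0, -0.0, 0.001]]
ft_force: [2.1, -3.3, 2.4]
grip_width: 0.0236
```

Request:
{"op": "carry_out", "data": {"motion": [[[0,-0.05,0,-0.004,0,0,1.5],[0,-0.05,0,-0.004,0,0,1.5],[0,-0.05,0,-0.004,0,0,1.5]]]}}

```text
time_s: 8.57
position: [0.5366, 0.0947, 0.086]
tool_rot: [[-0.001, 0.187, -0.982], [-0.0, -0.982, -0.187], [-1.0, -0.0, 0.001]]
ft_force: [1.1, -2.6, 2.1]
grip_width: 0.0235
```

```bash
python3 - <<'E'
from h import *
st()
T=env.get_image("top");S=env.get_image("side");a=T["image"][195:275,230:310]; b=S["image"][250:330,270:350]
f=lambda t:cv2.resize(t,(400,400),interpolation=cv2.INTER_CUBIC)
cv2.imwrite("pics/c4.png",np.hstack([f(a),f(b)])[:,:,::-1])
E
```

```text
t 8.57 r mm 123.5 swing 0.9482 z 86.0 Ft,Fr,Fz [-2.8  0.6  2.1] w 23.5 yawerr -0.3
```

View pics/c4.png

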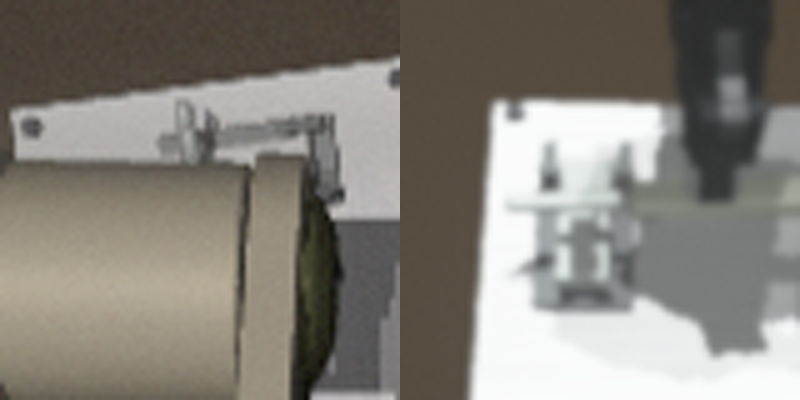

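The bar tip shows at about crop (185,120), right next to the back plate, so contact is close. I'll use half-millimetre steps.

Request:
{"op": "carry_out", "data": {"motion": [[[0,-0.07,0,-0.006,0,0,1.5],[0,-0.07,0,-0.006,0,0,1.5],[0,-0.07,0,-0.006,0,0,1.5]]]}}

```text
time_s: 8.92
position: [0.5365, 0.0954, 0.086]
tool_rot: [[-0.001, 0.193, -0.981], [-0.0, -0.981, -0.193], [-1.0, -0.0, 0.001]]
ft_force: [0.2, -3.5, 1.6]
grip_width: 0.0241
```

Request:
{"op": "carry_out", "data": {"motion": [[[0,-0.07,0,-0.006,0,0,1.5],[0,-0.07,0,-0.006,0,0,1.5],[0,-0.07,0,-0.006,0,0,1.5]]]}}

```text
time_s: 9.17
position: [0.5364, 0.0961, 0.086]
tool_rot: [[-0.001, 0.199, -0.98], [-0.0, -0.98, -0.199], [-1.0, -0.0, 0.001]]
ft_force: [-1.5, -4.2, 1.9]
grip_width: 0.0239
```

Request:
{"op": "carry_out", "data": {"motion": [[[0,-0.06,0.03,-0.005,0,0,1.5],[0,-0.06,0.03,-0.005,0,0,1.5],[0,-0.06,0.03,-0.005,0,0,1.5]]]}}

```text
time_s: 9.42
position: [0.5362, 0.0966, 0.0861]
tool_rot: [[0.0, 0.203, -0.979], [0.0, -0.979, -0.203], [-1.0, 0.0, -0.0]]
ft_force: [-1.0, -3.5, 1.4]
grip_width: 0.0242
```

Request:
{"op": "carry_out", "data": {"motion": [[[0,0,0,0,0,0,1.5],[0,0,0,0,0,0,1.5]]]}}

```text
time_s: 9.58
position: [0.5362, 0.0966, 0.0861]
tool_rot: [[-0.0, 0.203, -0.979], [0.0, -0.979, -0.203], [-1.0, -0.0, 0.0]]
ft_force: [-0.4, -3.2, 1.5]
grip_width: 0.0238
```

```bash
python3 -c "
from h import *
st()"
```

```text
t 9.58 r mm 123.5 swing 0.9639 z 86.1 Ft,Fr,Fz [-3.1 -1.   1.5] w 23.8 yawerr -0.2
```

Request:
{"op": "carry_out", "data": {"motion": [[[0,-0.07,0.02,-0.006,0,0,1.5],[0,-0.07,0.02,-0.006,0,0,1.5],[0,-0.07,0.02,-0.006,0,0,1.5]]]}}

```text
time_s: 9.83
position: [0.5361, 0.0973, 0.0862]
tool_rot: [[0.0, 0.209, -0.978], [-0.0, -0.978, -0.209], [-1.0, 0.0, -0.0]]
ft_force: [0.8, -3.1, 0.9]
grip_width: 0.0239
```

Request:
{"op": "carry_out", "data": {"motion": [[[0,-0.07,0.02,-0.006,0,0,1.5],[0,-0.07,0.02,-0.006,0,0,1.5],[0,-0.07,0.02,-0.006,0,0,1.5]]]}}

```text
time_s: 10.08
position: [0.5359, 0.0979, 0.0863]
tool_rot: [[0.001, 0.215, -0.977], [0.0, -0.977, -0.215], [-1.0, 0.0, -0.001]]
ft_force: [1.1, -2.6, 2.4]
grip_width: 0.0235
```

Request:
{"op": "carry_out", "data": {"motion": [[[0,-0.07,0,-0.006,0,0,1.5],[0,-0.07,0,-0.006,0,0,1.5],[0,-0.07,0,-0.006,0,0,1.5]]]}}

```text
time_s: 10.33
position: [0.5357, 0.0985, 0.0863]
tool_rot: [[0.001, 0.221, -0.975], [-0.0, -0.975, -0.221], [-1.0, 0.0, -0.001]]
ft_force: [3.1, -3.3, 3.0]
grip_width: 0.0238
```

Request:
{"op": "carry_out", "data": {"motion": [[[0,-0.07,0,-0.006,0,0,1.5],[0,-0.07,0,-0.006,0,0,1.5],[0,-0.07,0,-0.006,0,0,1.5]]]}}

```text
time_s: 10.58
position: [0.5357, 0.0988, 0.0863]
tool_rot: [[0.001, 0.227, -0.974], [-0.001, -0.974, -0.227], [-1.0, 0.001, -0.001]]
ft_force: [3.0, -6.2, 2.3]
grip_width: 0.0236
```

```bash
python3 -c "
from h import *
st()"
```

```text
t 10.58 r mm 123.4 swing 0.9822 z 86.3 Ft,Fr,Fz [-6.8  1.5  2.3] w 23.6 yawerr 0.1
```

Contact: the tangential force rose by about 3.5 N and the tool stopped short of its target. I'll back off about 1.4 mm, then press down in steps.

Request:
{"op": "carry_out", "data": {"motion": [[[0,0.08,-0.03,0.006,0,0,1.5],[0,0.17,-0.03,0.013,0,0,1.5],[0,0.17,-0.03,0.013,0,0,1.5],[0,0.17,-0.03,0.013,0,0,1.5]]]}}

```text
time_s: 10.92
position: [0.536, 0.0977, 0.0861]
tool_rot: [[0.0, 0.214, -0.977], [0.0, -0.977, -0.214], [-1.0, -0.0, -0.0]]
ft_force: [1.3, -2.7, 2.4]
grip_width: 0.0238
```

Request:
{"op": "carry_out", "data": {"motion": [[[0.12,0,-0.02,0,-0.01,0,1.5],[0.25,0,-0.05,0,-0.02,0,1.5],[0.37,0,-0.08,0,-0.03,0,1.5],[0.37,0,-0.08,0,-0.03,0,1.5]]]}}

```text
time_s: 11.25
position: [0.5368, 0.0979, 0.082]
tool_rot: [[-0.031, 0.214, -0.976], [-0.007, -0.977, -0.214], [-1.0, -0.0, 0.031]]
ft_force: [2.2, -1.9, 2.8]
grip_width: 0.0238
```

```bash
python3 -c "
from h import *
st()"
```

```text
t 11.25 r mm 124.3 swing 0.973 z 82.0 Ft,Fr,Fz [-2.4  1.7  2.8] w 23.8 yawerr -0.1
```

Request:
{"op": "carry_out", "data": {"motion": [[[0.12,0,-0.03,0,-0.01,0,1.5],[0.25,0,-0.05,0,-0.02,0,1.5],[0.25,0,-0.05,0,-0.02,0,1.5]]]}}

```text
time_s: 11.5
position: [0.5373, 0.098, 0.0796]
tool_rot: [[-0.05, 0.214, -0.976], [-0.011, -0.977, -0.214], [-0.999, -0.0, 0.051]]
ft_force: [2.2, -2.0, 1.7]
grip_width: 0.0238
```

Request:
{"op": "carry_out", "data": {"motion": [[[0.12,0,-0.03,0,-0.01,0,1.5],[0.25,0,-0.05,0,-0.02,0,1.5],[0.25,0,-0.05,0,-0.02,0,1.5]]]}}

```text
time_s: 11.75
position: [0.5377, 0.098, 0.0772]
tool_rot: [[-0.069, 0.214, -0.974], [-0.015, -0.977, -0.214], [-0.997, -0.0, 0.071]]
ft_force: [2.2, -2.5, 3.3]
grip_width: 0.0238
```

```bash
python3 -c "
from h import *
st()"
```

```text
t 11.75 r mm 125.2 swing 0.9725 z 77.2 Ft,Fr,Fz [-2.9  1.7  3.3] w 23.8 yawerr -0.1
```

Request:
{"op": "carry_out", "data": {"motion": [[[0.12,0,-0.03,0,-0.01,0,1.5],[0.25,0,-0.05,0,-0.02,0,1.5],[0.25,0,-0.05,0,-0.02,0,1.5]]]}}

```text
time_s: 12.0
position: [0.538, 0.0981, 0.0746]
tool_rot: [[-0.089, 0.214, -0.973], [-0.019, -0.977, -0.213], [-0.996, -0.0, 0.091]]
ft_force: [2.6, -1.8, 2.5]
grip_width: 0.0239
```

Request:
{"op": "carry_out", "data": {"motion": [[[0.12,0,-0.03,0,-0.01,0,1.5],[0.25,0,-0.05,0,-0.02,0,1.5],[0.25,0,-0.05,0,-0.02,0,1.5]]]}}

```text
time_s: 12.25
position: [0.5383, 0.0982, 0.0721]
tool_rot: [[-0.108, 0.214, -0.971], [-0.024, -0.977, -0.213], [-0.994, -0.0, 0.11]]
ft_force: [3.4, -3.3, 3.1]
grip_width: 0.0238
```

```bash
python3 - <<'E'
from h import *
st()
T=env.get_image("top");S=env.get_image("side");a=T["image"][195:275,230:310]; b=S["image"][250:330,270:350]
f=lambda t:cv2.resize(t,(400,400),interpolation=cv2.INTER_CUBIC)
cv2.imwrite("pics/c5.png",np.hstack([f(a),f(b)])[:,:,::-1])
E
```

```text
t 12.25 r mm 125.8 swing 0.9725 z 72.1 Ft,Fr,Fz [-3.9  2.7  3.1] w 23.8 yawerr -0.1
```

View pics/c5.png

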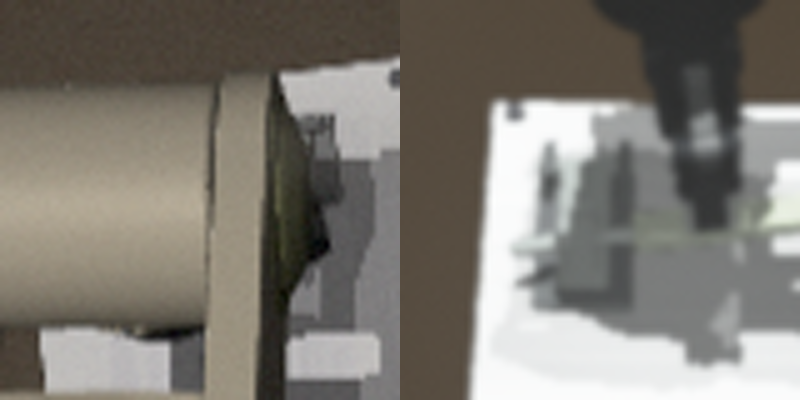

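The bar has dropped with no resistance and now sits low behind the hook (side crop row about 245, against 200 before). I'll ease it forward.

Request:
{"op": "carry_out", "data": {"motion": [[[0,0.1,-0.02,0.008,0,0.001,1.5],[0,0.2,-0.03,0.016,0,0.002,1.5],[0,0.3,-0.03,0.024,0,0.003,1.5],[0,0.4,-0.03,0.032,0,0.0035,1.5],[0,0.4,-0.03,0.032,0,0.0035,1.5]]]}}

```text
time_s: 12.77
position: [0.539, 0.0941, 0.0723]
tool_rot: [[-0.107, 0.182, -0.977], [-0.027, -0.983, -0.181], [-0.994, 0.007, 0.11]]
ft_force: [1.6, -2.5, 3.7]
grip_width: 0.0236
```

```bash
python3 -c "
from h import *
st()"
```

```text
t 12.77 r mm 125.8 swing 0.9397 z 72.3 Ft,Fr,Fz [-2.8  1.1  3.7] w 23.6 yawerr -0.0
```

Request:
{"op": "carry_out", "data": {"motion": [[[0,0.05,0,0.004,0,0,1.5],[0,0.1,0,0.008,0,0.001,1.5],[0,0.1,0,0.008,0,0.001,1.5]]]}}

```text
time_s: 13.02
position: [0.5392, 0.0933, 0.0722]
tool_rot: [[-0.107, 0.175, -0.979], [-0.028, -0.984, -0.173], [-0.994, 0.009, 0.11]]
ft_force: [1.5, -3.2, 2.9]
grip_width: 0.0239
```

Request:
{"op": "carry_out", "data": {"motion": [[[0,0.05,0,0.004,0,0,1.5],[0,0.1,0,0.008,0,0.001,1.5],[0,0.1,0,0.008,0,0.001,1.5]]]}}

```text
time_s: 13.27
position: [0.5394, 0.0923, 0.0722]
tool_rot: [[-0.107, 0.168, -0.98], [-0.029, -0.986, -0.165], [-0.994, 0.011, 0.11]]
ft_force: [1.6, -1.6, 3.2]
grip_width: 0.0239
```

```bash
python3 -c "
from h import *
st()"
```

```text
t 13.27 r mm 125.8 swing 0.9253 z 72.2 Ft,Fr,Fz [-1.9  1.3  3.2] w 23.9 yawerr -0.1
```

Request:
{"op": "carry_out", "data": {"motion": [[[0,0.04,0,0.004,0,-0.001,1.5],[0,0.08,0,0.007,0,-0.002,1.5],[0,0.08,0,0.007,0,-0.002,1.5]]]}}

```text
time_s: 13.52
position: [0.5395, 0.0919, 0.0722]
tool_rot: [[-0.107, 0.161, -0.981], [-0.026, -0.987, -0.159], [-0.994, 0.009, 0.11]]
ft_force: [-0.4, 1.0, 2.0]
grip_width: 0.0237
```

Request:
{"op": "carry_out", "data": {"motion": [[[0,0.04,0,0.004,0,-0.001,1.5],[0,0.08,0,0.007,0,-0.002,1.5],[0,0.08,0,0.007,0,-0.002,1.5]]]}}

```text
time_s: 13.77
position: [0.5395, 0.0915, 0.0722]
tool_rot: [[-0.108, 0.153, -0.982], [-0.023, -0.988, -0.152], [-0.994, 0.007, 0.11]]
ft_force: [0.1, 5.5, 3.0]
grip_width: 0.0238
```

Request:
{"op": "carry_out", "data": {"motion": [[[0,0.04,0,0.004,0,-0.001,1.5],[0,0.08,0,0.007,0,-0.002,1.5],[0,0.08,0,0.007,0,-0.002,1.5]]]}}

```text
time_s: 14.02
position: [0.5396, 0.0913, 0.0722]
tool_rot: [[-0.108, 0.147, -0.983], [-0.02, -0.989, -0.145], [-0.994, 0.004, 0.11]]
ft_force: [-0.3, 7.7, 2.4]
grip_width: 0.0236
```

```bash
python3 -c "
from h import *
st()"
```

```text
t 14.02 r mm 125.8 swing 0.9168 z 72.2 Ft,Fr,Fz [7.7 0.9 2.4] w 23.6 yawerr -0.8
```

The hook holds: at swing about 0.92 the tangential force reversed. I'll relax the over-push and ease the arm up against the lip.

Request:
{"op": "carry_out", "data": {"motion": [[[0,-0.06,0,-0.006,0,0,1.5],[0,-0.12,0,-0.012,0,0,1.5],[0,-0.12,0,-0.012,0,0,1.5]]]}}

```text
time_s: 14.27
position: [0.5395, 0.0916, 0.0722]
tool_rot: [[-0.108, 0.159, -0.981], [-0.022, -0.987, -0.157], [-0.994, 0.005, 0.11]]
ft_force: [-0.6, 3.4, 1.7]
grip_width: 0.0237
```

Request:
{"op": "carry_out", "data": {"motion": [[[-0.06,0,0.01,0,0.005,0,1.5],[-0.12,0,0.025,0,0.01,0,1.5],[-0.12,0,0.025,0,0.01,0,1.5]]]}}

```text
time_s: 14.52
position: [0.5395, 0.0915, 0.0726]
tool_rot: [[-0.098, 0.158, -0.983], [-0.02, -0.987, -0.157], [-0.995, 0.005, 0.1]]
ft_force: [2.4, 5.5, -9.0]
grip_width: 0.0237
```

Request:
{"op": "carry_out", "data": {"motion": [[[-0.06,0,0.01,0,0.005,0,1.5],[-0.12,0,0.025,0,0.01,0,1.5],[-0.12,0,0.025,0,0.01,0,1.5]]]}}

```text
time_s: 14.77
position: [0.5394, 0.0916, 0.0732]
tool_rot: [[-0.088, 0.158, -0.984], [-0.018, -0.987, -0.157], [-0.996, 0.004, 0.09]]
ft_force: [4.2, 7.1, -13.9]
grip_width: 0.0236
```

```bash
python3 -c "
from h import *
st()"
```

```text
t 14.77 r mm 125.7 swing 0.9197 z 73.2 Ft,Fr,Fz [  6.3   5.3 -13.9] w 23.6 yawerr -0.3
```

The hook blocks upward motion too, so the bar is captured. I'll take off that upward load and then open.

Request:
{"op": "carry_out", "data": {"motion": [[[0.05,0,-0.01,0,-0.005,0,1.5],[0.1,0,-0.02,0,-0.01,0,1.5],[0.1,0,-0.02,0,-0.01,0,1.5]]]}}

```text
time_s: 15.02
position: [0.5394, 0.0917, 0.0729]
tool_rot: [[-0.098, 0.158, -0.983], [-0.02, -0.987, -0.157], [-0.995, 0.004, 0.1]]
ft_force: [1.5, 6.4, -5.3]
grip_width: 0.0235
```

```bash
python3 -c "
from h import *
st()"
```

```text
t 15.02 r mm 125.7 swing 0.92 z 72.9 Ft,Fr,Fz [ 6.1  2.6 -5.3] w 23.5 yawerr -0.3
```

Request:
{"op": "carry_out", "data": {"motion": [[[0.03,-0.04,0,-0.002,-0.002,0,1.5],[0.06,-0.08,0,-0.004,-0.004,0,1.5],[0.06,-0.08,0,-0.004,-0.004,0,1.5]]]}}

```text
time_s: 15.27
position: [0.5394, 0.0919, 0.0728]
tool_rot: [[-0.102, 0.162, -0.981], [-0.022, -0.987, -0.161], [-0.995, 0.005, 0.104]]
ft_force: [0.7, 3.9, -4.3]
grip_width: 0.0237
```

```bash
python3 -c "
from h import *
st()"
```

```text
t 15.27 r mm 125.7 swing 0.9216 z 72.8 Ft,Fr,Fz [ 3.7  1.4 -4.3] w 23.7 yawerr -0.2
```

Request:
{"op": "carry_out", "data": {"motion": [[[0.03,-0.03,0,0,-0.001,0,1.5],[0.06,-0.05,0,0,-0.002,0,1.5],[0.06,-0.05,0,0,-0.002,0,1.5]]]}}

```text
time_s: 15.52
position: [0.5394, 0.0921, 0.0727]
tool_rot: [[-0.103, 0.162, -0.981], [-0.023, -0.987, -0.161], [-0.994, 0.006, 0.105]]
ft_force: [0.2, 0.7, -1.6]
grip_width: 0.0238
```

Request:
{"op": "carry_out", "data": {"motion": [[[0,0,0,0,0,0,2.5],[0,0,0,0,0,0,2.8],[0,0,0,0,0,0,3.2],[0,0,0,0,0,0,4],[0,0,0,0,0,0,5]]]}}

```text
time_s: 15.93
position: [0.5393, 0.0923, 0.0726]
tool_rot: [[-0.103, 0.162, -0.981], [-0.023, -0.987, -0.161], [-0.994, 0.005, 0.106]]
ft_force: [-0.5, 0.6, -0.1]
grip_width: 0.0495
```

```bash
python3 - <<'E'
from h import *
st()
b=env.get_image("side")["image"][200:350,250:450]
cv2.imwrite("pics/c6.png",cv2.resize(b,None,fx=4,fy=4,interpolation=cv2.INTER_CUBIC)[:,:,::-1])
E
```

```text
t 15.93 r mm 125.7 swing 0.9255 z 72.6 Ft,Fr,Fz [ 0.7 -0.4 -0.1] w 49.5 yawerr -0.4
```

View pics/c6.png

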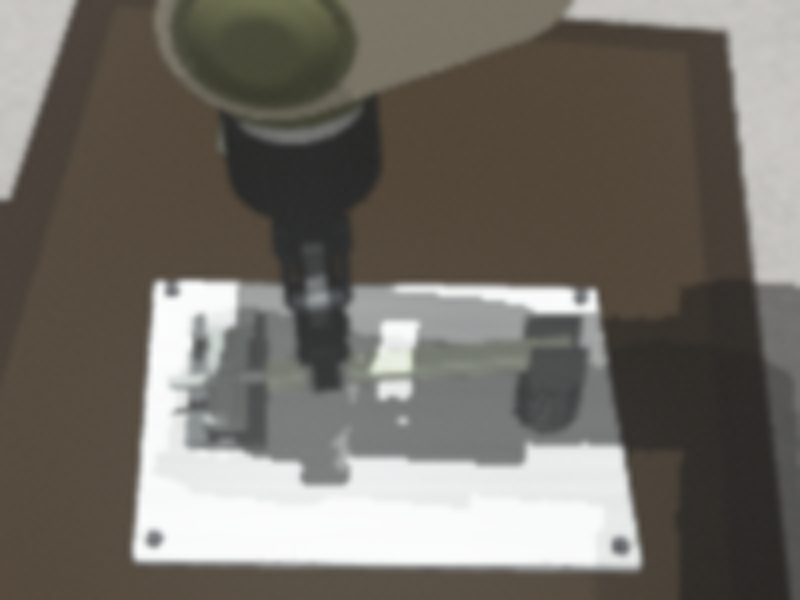

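With the gripper open and reading almost no force, the arm stays drawn and dipped in the catch. I'll retract.

Request:
{"op": "carry_out", "data": {"motion": [[[0,0,0,0,0,0,6],[-0.5,0,0,0,0,0,6.2],[-1.5,0,0,0,0,0,6.2],[-3,0,0,0,0,0,6.2],[-5,0,0,0,0,0,6.2]]]}}

```text
time_s: 16.4
position: [0.5442, 0.0935, 0.1229]
tool_rot: [[-0.105, 0.162, -0.981], [-0.022, -0.987, -0.161], [-0.994, 0.005, 0.107]]
ft_force: [-0.2, -0.7, 0.2]
grip_width: 0.062
```

Request:
{"op": "carry_out", "data": {"motion": [[[-3,0,0,0,0,0,6.2],[-6,0,2,0,0,0,6.2],[-9,0,5,0,0,0,6.2],[-12,0,8,0,0,0,6.2],[-14,0,11,0,0,0,6.2]]]}}

```text
time_s: 16.82
position: [0.4502, 0.0789, 0.2763]
tool_rot: [[-0.1, 0.163, -0.982], [-0.023, -0.987, -0.161], [-0.995, 0.006, 0.102]]
ft_force: [-0.6, 0.4, 0.2]
grip_width: 0.0623
```

Request:
{"op": "carry_out", "data": {"motion": [[[0,0,0,0,0,0,6.2],[0,0,0,0,0,0,6.2],[0,0,0,0,0,0,6.2]]]}}

```text
time_s: 17.07
position: [0.4511, 0.079, 0.2732]
tool_rot: [[-0.103, 0.162, -0.981], [-0.022, -0.987, -0.161], [-0.994, 0.005, 0.105]]
ft_force: [0.2, -0.1, -0.8]
grip_width: 0.0623
```

```bash
python3 - <<'E'
from h import *
st()
T=env.get_image("top");S=env.get_image("side");a=T["image"][195:325,225:355]; b=S["image"][220:350,270:400]
f=lambda t:cv2.resize(t,(400,400),interpolation=cv2.INTER_CUBIC)
cv2.imwrite("pics/c7.png",np.hstack([f(a),f(b)])[:,:,::-1])
E
```

```text
t 17.07 r mm 36.6 swing 0.9721 z 273.2 Ft,Fr,Fz [-0.1  0.2 -0.8] w 62.3 yawerr -3.1
```

View pics/c7.png

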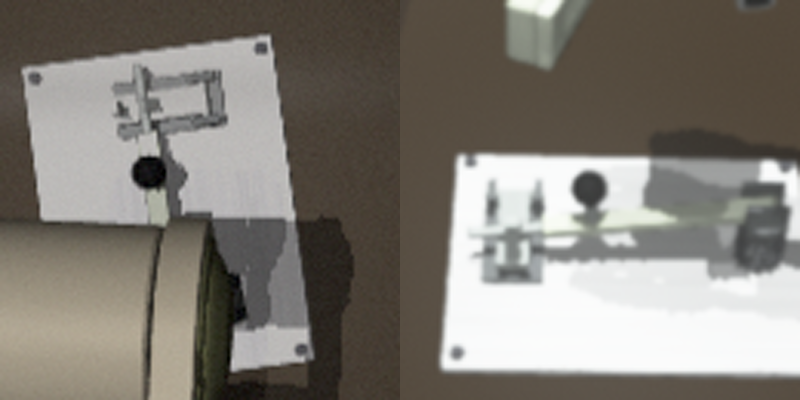

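The top crop shows the knob at (149,172) and the bar at (145,100), between hook and back plate. The side crop shows the bar low in the catch at (510,233). The robot is clear, so I'm handing in.

```bash
python3 -c "
from rig import env
print(env.close_job())"
```

```text
the job is handed in; nothing more can be done
None
```

The ejector looks re-armed: the arm hangs in the catch by itself, and I handed the job in at about 17 s. The hand-in gives no verdict, so I can't confirm that it passed.

**What I did**
- I gripped the black knob and drew the arm back until I felt the back plate, at swing of about 0.98 by the tool's position. The knob force rose by about 3.5 N, below the level that starts to tip the catch.
- I backed off about 1.4 mm at the knob and pressed the arm down to a dip of about 0.11 with no resistance.
- I then eased it forward until the hook took the load at about 0.92, and trial lifting was firmly blocked, so the bar is under the lip.
- Before opening the gripper I brought the knob force down to under 2 N.

**Last checks**
- After letting go and backing away, the wrist force stayed within about 1 N of zero.
- The last pictures show the bar low between the hook and the back plate. The catch shows no visible tilt and the robot is clear.
- The print looked unmoved in the side view. The tool never went near the spool, scraper or glue bottle, but I did not measure any of the four again.

**Disagreements**
- Swing read from the tool's position was about 0.04 rad higher than from the picture, because of a small error in my plate fit.
- The draw force read about 3 N rather than the stated 6 N.
- The gripper closed to about 24 mm on the 26 mm ball.
- While testing the hook, the upward pull at the knob reached about 14 N, more than I intended, with no visible effect.

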